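# Set the cell carriage to the index post and snap its cover on

### The arm

A 7-joint arm with a two-finger parallel gripper is mounted at the origin on the work surface. World frame = base frame: x ahead of the robot, y to its left, z up, the work surface at z = 0. Lengths are in m, angles in rad, forces in N, time in s.
With the tool pointing down it reaches from about 0.425 to 0.95 m from the base axis. Payload 4.7 kg.
Tool frame: the origin (TCP) lies between the finger pads; the fingertips stand 25 mm ahead of it and the grasp point (between the pads) lies 6 mm ahead of it; x points along the fingers, z is the direction in which the jaws open and shut, and the axes are right-handed (so a half turn about x gives the same grasp; the last joint's range is limited). The gripper opens to 85 mm and grips with 20 to 120 N. Pads are 22 mm wide; open, the fingers measure 114 mm over their backs; the gripper's body (76 mm by 85 mm) begins 54 mm behind the grasp point. The pads swing forward as they close: fully open they stand 13 mm farther back than shut.
Start: joints at [-1.163, 0.469, -0.049, 1.532, 0.024, 1.141, -0.082], TCP at [0.286, 0.612, 0.256] pointing down, gripper open.
Joint ranges: [-2.59, 2.59], [-0.33, 1.99], [-1.39, 1.29], [0.1, 2.45], [-1.04, 4.18], [0.21, 1.99], [-2.66, 2.66]. Speed limits (rad/s): [2.57, 2.57, 3.14, 3.14, 3.14, 3.14, 3.14].

### API

Orientations are given as a 3x3 rotation matrix whose columns are the frame's x, y, z axes.
In Python, from rig import * gives the robot as it stands. Calls block until the motion is done:
- movep(position, orientation): joint-space move of the TCP to a pose.
- move_l(position, attitude=None, feed=0.15, until_force=None): straight line of the TCP; attitude=None keeps the orientation; feed is the mean speed in m/s. With until_force (N) it stops when the force on the tool has changed by that much, and returns True; else False.
- move_joints(angles): joint-space move.
- command_gripper(opening, newtons=None): finger opening in m; newtons is the grip in N (None keeps the last); returns when the fingers have stopped.
- sleep(seconds).
- inverse_kinematics(position, orientation): joint angles nearest the present ones, or None.
- sense(): the state.
- camera(name): name is "side" or "top" or "wrist"; returns (picture, depth): 480x640x3 uint8, red, green, blue; 480x640 float32, m along the optical axis (not along the pixel's ray), 0 where there is no reading.
- camera_params(name): a dict with "K" (3x3 intrinsics, pixels), "position" and "rotation" of the camera in the world; the wrist camera has in their place "tool_from_camera" (4x4, takes a point from camera to tool coordinates, whose origin is the TCP and whose axes are the tool frame's). Camera axes: x right, y down, z forward; pixel columns grow to the right and rows downward; lengths in m; the calibration is good to about 2 mm. A picture is of the moment at which its call begins: read the wrist's pose just before it. camera_params takes no time and is no camera call.
A pose or a line that the arm cannot do raises Unreachable and nothing moves.
- finish_job(): hands the job in, once; it reports no verdict.
The state is a dict: "time_s": time; "joint_pos": joint angles; "qd": joint speeds; "joint_efforts": joint torques, N m; "position": TCP position; "tcp_rot": TCP orientation; "wrist_force": force on the tool from outside, world axes, zero at the start; "ft_torque": the same for the moment, N m; "finger_gap": finger opening in m.
Only numpy, scipy, OpenCV 4.12 (cv2) and the standard library are available. Lean on these libraries where they do the work, as an engineer would, in place of code of your own. Each camera call takes 0.05 s, during which the arm holds its last target.

### The job

Swing the clamp lever on the cell carriage open, slide the carriage along its rail until its pointer stands opposite the pointer of the index post, and swing the lever back to locked. Then take the round knobbed cover from its rest and press it onto the cell until it snaps fully home, flush on the rim. Finish still holding the cover by its knob and pressing it down firmly, without letting go, and leave the bottle, beaker and jar where they stand.

Things in the scene. Friction and masses are not known exactly. Their poses are not given: they have to be found in the camera images.
- rail: Fixed aluminium rail on the bench, 62 x 370 mm, 24 mm high with 34 mm high black end blocks. Origin: centre of its underside. Its y axis runs along the rail (the carriage's sliding direction), z up.
- carriage (a joint): Position (m) of the grey carriage along the rail's +y: 0 mid-rail, range -0.085 to 0.085. Lever open: slides with about 8 N, stays where left. Locked: held by a tooth in a comb (6 mm pitch, hidden) with 3 mm play; locking may shift it 2 mm. Plate 84 mm across x 130 mm along the rail, top 44 mm above the bench, carries cell, lever and pointer; best moved by gripping the cell.
- carriage_pointer (a point): Free end of the thin dark steel pointer (4 mm wide, 6 mm thick) that sticks out of the middle of the carriage's far (+x) edge, at 41 mm height.
- mark: Index post fixed beside the rail's far (+x) side: aluminium block 26 x 30 mm, 44 mm high, with a dark steel pointer 4 mm wide towards the rail. Origin: on the bench, right below carriage_pointer when the pointers are opposite (post tip: 2 mm further in +x, 41 mm up); axes parallel to the rail's. The carriage starts 40 to 150 mm to its -y side.
- lever (a joint): Clamp lever angle (rad): 0 = locked, as it starts (locked stop at -0.06), 1.0 = open, at its other stop. Open means above 0.8 (the carriage is free from about 0.4), locked below 0.1. Vertical axis, counterclockwise from above positive; about 2 N at the knob turns it; it stays where left. At 0 the arm leans 0.45 rad from the rail's +y towards +x; opening swings the knob towards the robot.
- lever_knob (a point): Centre of the upright black knob (16 mm diameter, 36 mm high, from 58 to 94 mm above the bench) at the end of the steel lever arm, 75 mm from the pivot. It can be pinched from above or pushed sideways; it is rigid on the arm and turns with it.
- lever_pivot (a point): Point on the lever's vertical axis, at the top of its hub, 64 mm above the bench, 80 mm along the rail's +y from the middle of the cell.
- cell_rim (a point): Centre of the mouth of the white round cell on the carriage, at rim height, 84 mm above the bench. A tube of 48 mm outer, 38 mm inner diameter, standing 40 mm above the carriage plate; can be gripped from outside. Four sprung steel balls stand out inside, 5.6 mm below the rim.
- cover: Loose white snap cover, 50-100 g: flange 56 mm wide, 6 mm thick; upright round knob on it, 24 mm wide, 30 mm high; tapered plug below, 34 mm at most, 17.5 mm deep. Origin: centre of the flange's underside, z up the knob. On the cell it first rests 9 mm high, resists with 10 to 18 N, snaps about 5 mm above the rim, then sits on it (origin at cell_rim). Keep pressing at about 10 N (over 5).
- rest: Fixed grey plastic block 80 x 80 x 26 mm with a round 39 mm hole through its middle, in which the cover stands plug down, flange on the block, at the start. Origin: centre of its underside.
- reagent_bottle: Bystander: glass bottle, 68 mm diameter, 125 mm high. Origin: centre of its underside.
- beaker: Bystander: open glass beaker, 66 mm diameter, 80 mm high. Origin: centre of its underside.
- sample_jar: Bystander: amber glass jar, 52 mm diameter, 70 mm high. Origin: centre of its underside.
Not all that is in view belongs to the job. Leave any pink look-alike of the cover alone.

How it is judged:
On the way, in this order (a step that is already met when the one before it is completed fails the run):
1. the clamp lever is swung open (value of joint lever above 0.8 rad), for 0.1 s.
2. with the lever open, the carriage stands with its pointer opposite the index post's (y of carriage_pointer in the frame of mark between -0.006 and 0.006 m and value of joint lever above 0.5 rad), for 0.2 s.
3. the lever is locked again with the carriage at the mark (y of carriage_pointer in the frame of mark between -0.008 and 0.008 m and value of joint lever below 0.1 rad), for 0.2 s.
4. the cover, held by the fingers, has snapped home on the cell (z of cover in the frame of cell_rim below 0.002 m and horizontal distance between cover and cell_rim below 0.004 m and contact force between the fingers and cover above 1 N), for 0.1 s.
At the end, for the whole second after the job is handed in: Cover on the cell: flange within 2 mm of the rim, centred within 4 mm, upright within 0.08 rad, still held by the gripper and pressed on the cell with over 5 N. Lever locked (below 0.1 rad), pointers opposite within 8 mm along the rail. Bystanders unmoved (30 mm) (all of step 3 and all of step 4 and z of cover in the frame of cell_rim above -0.003 m and angle between cover's own z axis and vertical below 0.08 rad and distance between cover and the grasp point below 0.06 m and contact force between cover and cell above 5 N); the arm keeps its last pose, push and grip.
It fails at once if a bystander is shoved more than 30 mm or knocked over (distance of any of reagent_bottle, beaker, sample_jar from where it was at the start of the episode above 0.03 m or angle between any of reagent_bottle, beaker, sample_jar's own z axis and vertical above 0.5 rad).
It also fails if it takes over 72 s, if anything falls off the work surface, if the arm or the gripper's body presses on something with over 40 N, if the wrist force passes 120 N, or if a joint passes its speed limit or range.

## Working session

There is one attempt and no reset: what is moved stays moved. The work goes in short steps, each a Python script; the robot and the scene stay as the last script left them, time stands still between calls to the robot, and variables do not carry over. Pictures are saved under pics/ and viewed, and the job is handed in when it is done.

```bash
mkdir -p pics; ls; python3 - <<'E'
from rig import *
import cv2,numpy as np
for n in ["side","top","wrist"]:
    s=sense()
    im,d=camera(n)
    cv2.imwrite(f"pics/a_{n}.png",im[:,:,::-1]); np.save(f"pics/a_{n}_d.npy",d)
    print(n,camera_params(n))
print(s)
E
```

```text
pics
side {'K': array([[550.28686483,   0.        , 320.41208175],
       [  0.        , 550.28686483, 236.97408048],
       [  0.        ,   0.        ,   1.        ]]), 'position': array([ 0.11239318, -0.79359434,  0.79091626]), 'rotation': array([[ 0.89408175, -0.26766512,  0.3591284 ],
       [-0.44787453, -0.54343188,  0.7099931 ],
       [ 0.00512143, -0.79563634, -0.60575291]])}
top {'K': array([[533.00298327,   0.        , 317.036962  ],
       [  0.        , 533.00298327, 245.02235765],
       [  0.        ,   0.        ,   1.        ]]), 'position': array([0.3725586 , 0.0594839 , 1.32160552]), 'rotation': array([[-2.13028438e-02, -9.92453339e-01,  1.20758265e-01],
       [-9.99773040e-01,  2.11758390e-02, -2.33505176e-03],
       [-2.39727653e-04, -1.20780601e-01, -9.92679197e-01]])}
wrist {'K': array([[375.9799162 ,   0.        , 327.43289627],
       [  0.        , 375.9799162 , 236.36148543],
       [  0.        ,   0.        ,   1.        ]]), 'tool_from_camera': array([[-1.30332470e-05, -2.60115819e-01,  9.65577423e-01,
        -1.18218812e-01],
       [ 1.15166375e-04
[... 343 characters left out ...]
1.1410141 , -0.0822959 ]), 'qd': array([-0.00047459, -0.00196697,  0.00136575, -0.00369884,  0.00011878,
        0.00086482,  0.00036285]), 'joint_efforts': array([ 2.27595615e-04, -5.11515212e+01, -4.71471052e-02, -2.38391680e+01,
        1.07560711e-02,  4.33355221e-03, -7.89983279e-07]), 'position': array([0.28536971, 0.61116896, 0.25535548]), 'tcp_rot': array([[-6.82700544e-04, -9.06102770e-01,  4.23057094e-01],
       [-1.65608008e-03,  4.23057637e-01,  9.06101260e-01],
       [-9.99998396e-01, -8.20206026e-05, -1.78940043e-03]]), 'wrist_force': array([-0.04570989,  1.21313885,  0.92085085]), 'ft_torque': array([-0.03107495,  0.03275867,  0.00430966]), 'finger_gap': 0.08565273173557465}
```

View pics/a_top.png

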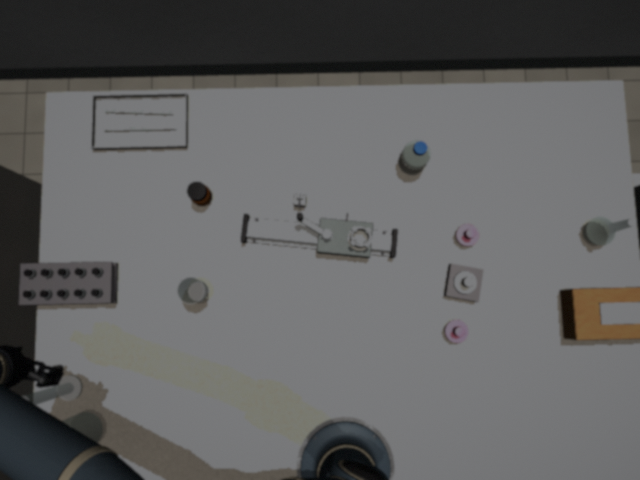

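View pics/a_side.png

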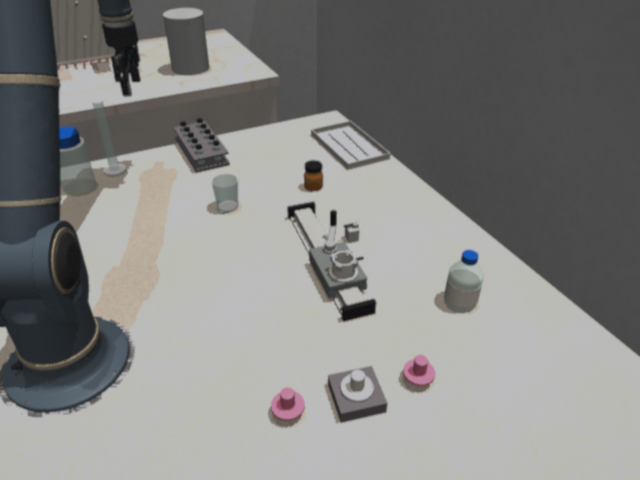

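Top view: the carriage is at (345,238), the lever knob at (300,217) and the index post at (300,201). The bottle is at (414,156), the jar at (199,192) and the beaker at (195,291). Things that could be taken for the cover are the white one on the grey block (465,282), pink (467,236) and pink (456,331). By the description I choose the white one in the grey rest. Next are close crops.

```bash
cat > h.py <<'E'
import numpy as np,cv2
def ray(P,uv,z):
    K=P["K"];R=P["rotation"];p=P["position"]
    d=R@np.linalg.inv(K)@np.array([uv[0],uv[1],1.]);t=(z-p[2])/d[2];return p+t*d
def wparams(P,s):
    T=P["tool_from_camera"];R=s["tcp_rot"]
    return dict(K=P["K"],rotation=R@T[:3,:3],position=s["position"]+R@T[:3,3])
def proj(P,X):
    c=P["rotation"].T@(np.asarray(X)-P["position"]);c=P["K"]@c;return c[:2]/c[2]
E
python3 - <<'E'
import cv2,numpy as np
a=cv2.imread('pics/a_top.png')
c=cv2.resize(a[185:275,230:410],None,fx=4.4,fy=4.4,interpolation=cv2.INTER_CUBIC);cv2.imwrite('pics/c1.png',c)
c=cv2.resize(a[215:355,425:505],None,fx=4,fy=4,interpolation=cv2.INTER_CUBIC);cv2.imwrite('pics/c2.png',c)
E
```

```text
(no output)
```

View pics/c1.png

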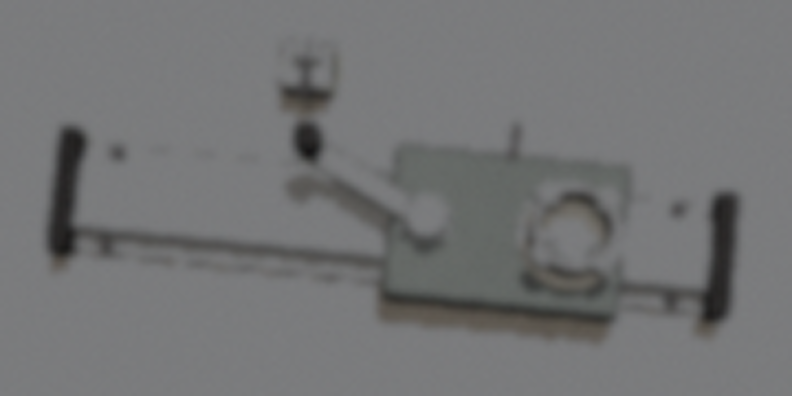

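View pics/c2.png

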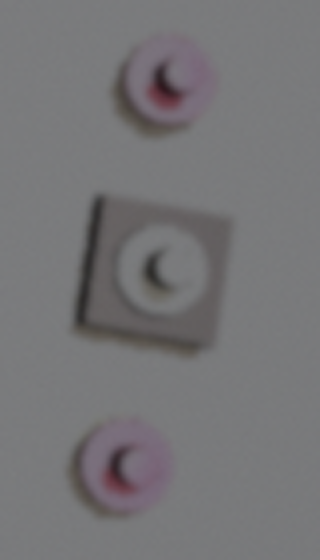

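The crop shows the white cover in the grey rest with pink look-alikes on either side, so the choice holds. I'll do rough positions, then a wrist view from above the rail.

```bash
python3 - <<'E'
from rig import *
from h import *
P=camera_params("top")
f=lambda x,y:(230+x/4.4,185+y/4.4)
g=lambda x,y:(425+x/4,215+y/4)
for n,uv,z in [("knob",f(307,135),.094),("pivot",f(430,212),.064),("cell",f(572,230),.084),("blkL",f(68,185),.034),("blkR",f(725,252),.034),("ptr",f(517,125),.041),("post",f(305,66),.044),("cover",g(178,268),.062),("flange",g(162,270),.032)]:
    print(n,ray(P,uv,z).round(4))
print(inverse_kinematics([.5,-.03,.4],np.array([[0,1,0],[0,0,-1],[-1,0,0]]).astype(float)))
E
```

```text
knob [0.5918 0.0954 0.094 ]
pivot [0.5534 0.0304 0.064 ]
cell [ 0.5393 -0.0445  0.084 ]
blkL [0.5772 0.2304 0.034 ]
blkR [ 0.5319 -0.1329  0.034 ]
ptr [ 0.6044 -0.0194  0.041 ]
post [0.6395 0.0973 0.044 ]
cover [ 0.4302 -0.3014  0.062 ]
flange [ 0.4306 -0.3003  0.032 ]
[-0.74991083  0.07296142  0.78828413  1.75797222 -0.05322326  1.33245738
 -1.5211784 ]
```

```bash
cat >> h.py <<'E'
yr=np.array([.0453,.3633]);yr/=np.linalg.norm(yr);xr=np.array([yr[1],-yr[0]])
def Rz(zd): # tool down, jaw dir zd (2D)
    z=np.array([zd[0],zd[1],0.]);x=np.array([0,0,-1.]);return np.column_stack([x,np.cross(z,x),z])
E
python3 - <<'E'
from rig import *
from h import *
for s_ in (1,-1): print(inverse_kinematics([.56,.02,.36],Rz(s_*xr)))
movep([.56,.02,.36],Rz(xr))
s=sense();im,d=camera("wrist")
cv2.imwrite("pics/b_w.png",im[:,:,::-1]); np.savez("pics/b.npz",d=d,R=s["tcp_rot"],p=s["position"])
print(s["time_s"],s["position"],s["joint_pos"],s["wrist_force"])
E
```

```text
[-0.56528947  0.21574062  0.55279404  1.69249156 -0.11808066  1.26671069
 -0.11146479]
[ 0.75116877  0.42145084 -1.17070535  1.62320221  0.39532927  1.36237164
  2.54576781]
2.5 [0.56007089 0.02161627 0.35964777] [-0.56648588  0.21640785  0.55117606  1.6923567  -0.11833307  1.26665664
 -0.11148067] [0.0656257  0.54407197 0.40146845]
```

View pics/b_w.png

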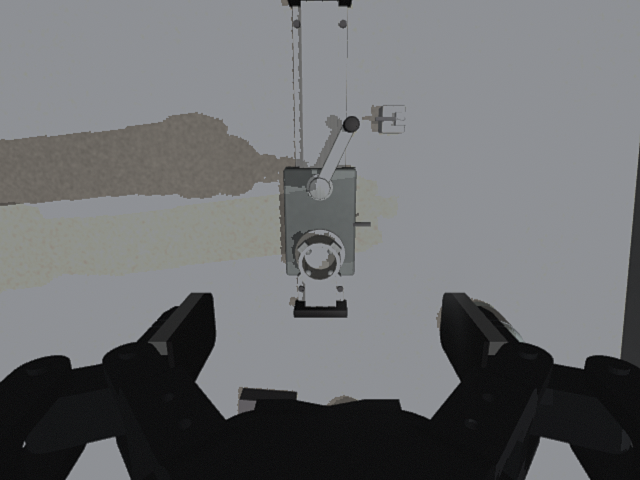

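The wrist view shows the rail upright in the image: lever pivot (320,188), knob (351,124), pointer tip (371,224), post tip about (364,119), cell mouth about (320,258). I'm zooming in for exact pixels.

```bash
python3 - <<'E'
import cv2
a=cv2.imread('pics/b_w.png')
cv2.imwrite('pics/b_c1.png',cv2.resize(a[100:290,275:415],None,fx=4,fy=4,interpolation=cv2.INTER_CUBIC)[:, :]*1)
c=cv2.resize(a[100:240,280:420],None,fx=4.2,fy=4.2,interpolation=cv2.INTER_CUBIC);cv2.imwrite('pics/b_c1.png',c)
c=cv2.resize(a[215:325,270:380],None,fx=5,fy=5,interpolation=cv2.INTER_CUBIC);cv2.imwrite('pics/b_c2.png',c)
E
```

```text
(no output)
```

View pics/b_c1.png

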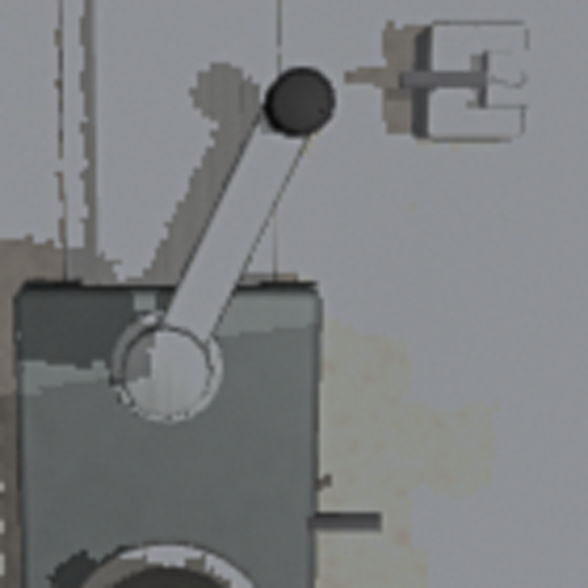

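View pics/b_c2.png

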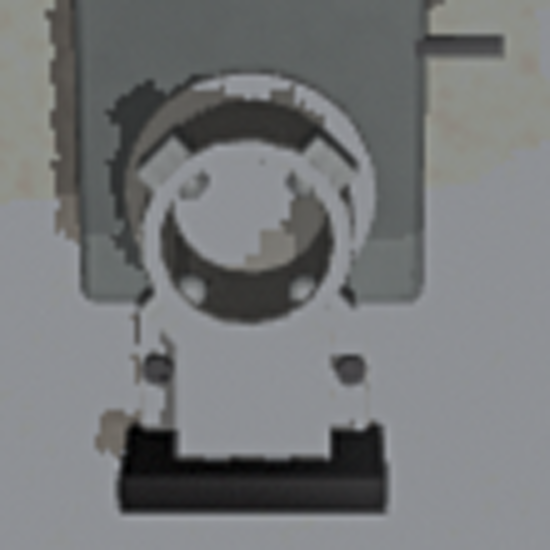

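```bash
python3 - <<'E'
from rig import *
from h import *
z=np.load("pics/b.npz");P=wparams(camera_params("wrist"),dict(tcp_rot=z["R"],position=z["p"]))
T=camera_params("top")
f=lambda x,y:(280+x/4.2,100+y/4.2)
g=lambda x,y:(270+x/5,215+y/5)
r={}
for n,uv,h in [("knob",f(300,101),.094),("pivot",f(167,373),.064),("cell",g(249,232.5),.084),("ptr",f(381,521),.041),("post",f(402,79),.041),("blkR",g(253,487),.034),("blkL",(321,2),.034)]:
    r[n]=ray(P,uv,h);print(n,r[n].round(4),'top px',proj(T,r[n]).round(1))
d=(r["post"]-r["ptr"])[:2];print("along",d@yr,"across",d@xr)
print("piv-cell",(r["pivot"]-r["cell"])[:2]@yr,(r["pivot"]-r["cell"])[:2]@xr)
k=(r["knob"]-r["pivot"])[:2];print("arm",np.linalg.norm(k),np.arctan2(k@xr,k@yr))
e=(r["blkL"]-r["blkR"])[:2];print(e, yr, e/np.linalg.norm(e))
E
```

```text
knob [0.5934 0.0945 0.094 ] top px [300.2 215. ]
pivot [0.5535 0.0313 0.064 ] top px [327.4 233.2]
cell [ 0.5441 -0.0458  0.084 ] top px [360.5 235.2]
ptr [ 0.6077 -0.0209  0.041 ] top px [348.1 212.1]
post [0.6241 0.0979 0.041 ] top px [299.3 206.4]
blkR [ 0.5333 -0.1316  0.034 ] top px [394.2 241.7]
blkL [0.5784 0.2214 0.034 ] top px [249.1 226.5]
along 0.11990089751675832 across 0.0016355119969634802
piv-cell 0.07765035756216995 -0.000231997172039348
arm 0.0747436651061801 0.4384481520275335
[0.04511496 0.35298789] [0.12373217 0.99231565] [0.12677754 0.99193117]
```

The measurements agree: across offset 1.6 mm against a nominal 2, arm 74.7 mm, angle 0.438. The shift needed is 119.9 mm. Opening the lever.

```bash
cat >> h.py <<'E'
def knobpos(piv,th,r=.075):
    a=.45-th
    return np.asarray(piv)[:2]+r*(np.sin(a)*xr+np.cos(a)*yr)
E
python3 - <<'E'
from rig import *
from h import *
R=Rz(xr);k=[.5934,.0945];piv=[.5535,.0313]
command_gripper(.05)
movep([*k,.16],R)
print(sense()["position"])
t=move_l([*k,.087],feed=.12,until_force=8);print("touch",t,sense()["position"])
if not t:
    command_gripper(0.0,25);s=sense();print(s["finger_gap"],s["wrist_force"],s["position"])
    for th in np.arange(.1,1.001,.1):
        move_l([*knobpos(piv,min(th,.97)),.087],feed=.1)
    s=sense();print(s["time_s"],s["finger_gap"],s["wrist_force"],s["position"],knobpos(piv,.97))
im,d=camera("top");cv2.imwrite("pics/d_top.png",cv2.resize(im[150:300,220:420,::-1],None,fx=4,fy=4,interpolation=cv2.INTER_CUBIC))
E
```

```text
[0.59448515 0.09381951 0.16134066]
touch False [0.59413755 0.09435867 0.08784014]
0.014935838627169485 [-1.39478744 -0.66840536  5.46913527] [0.59361018 0.09453646 0.08771711]
7.5167 0.015291059990559559 [1.3077753  1.33136949 9.20885666] [0.5247357  0.10110556 0.08757026] [0.52457364 0.1004973 ]
```

View pics/d_top.png

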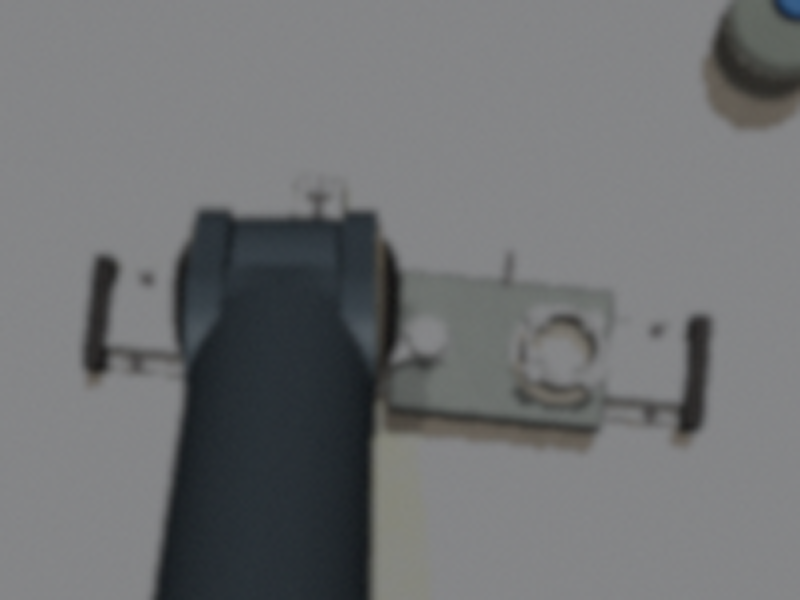

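The arm hub now points to the robot side, (425,340) toward (390,365) in the crop. I'll release, lift and check with the wrist camera.

```bash
python3 - <<'E'
from rig import *
from h import *
R=Rz(xr)
command_gripper(.04)
p=sense()["position"]
move_l([p[0],p[1],.15],feed=.2)
command_gripper(.085)
c=np.array([.5441,-.0458])
movep([*(c-.03*yr),.26],R)
s=sense();im,d=camera("wrist")
cv2.imwrite("pics/e_w.png",im[:,:,::-1]); np.savez("pics/e.npz",d=d,R=s["tcp_rot"],p=s["position"])
print(s["time_s"],s["position"])
E
```

```text
9.75 [ 0.53999378 -0.07350823  0.25892729]
```

View pics/e_w.png

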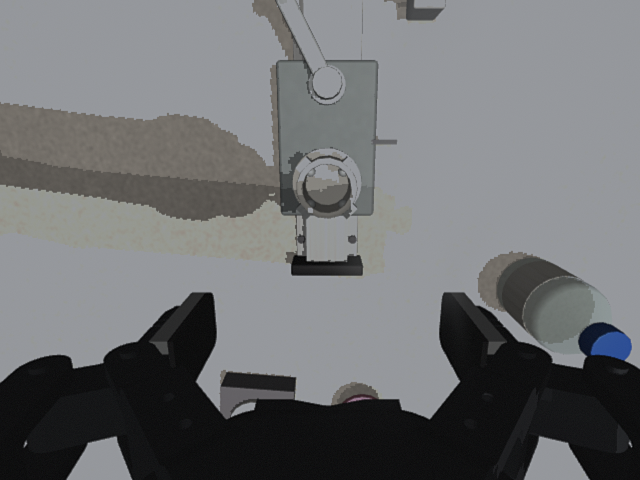

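```bash
python3 - <<'E'
from rig import *
from h import *
a=cv2.imread('pics/e_w.png')
cv2.imwrite('pics/e_c1.png',cv2.resize(a[0:130,250:410],None,fx=4.6,fy=4.6,interpolation=cv2.INTER_CUBIC))
cv2.imwrite('pics/e_c2.png',cv2.resize(a[120:220,270:400],None,fx=5,fy=5,interpolation=cv2.INTER_CUBIC))
E
```

```text
(no output)
```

View pics/e_c1.png

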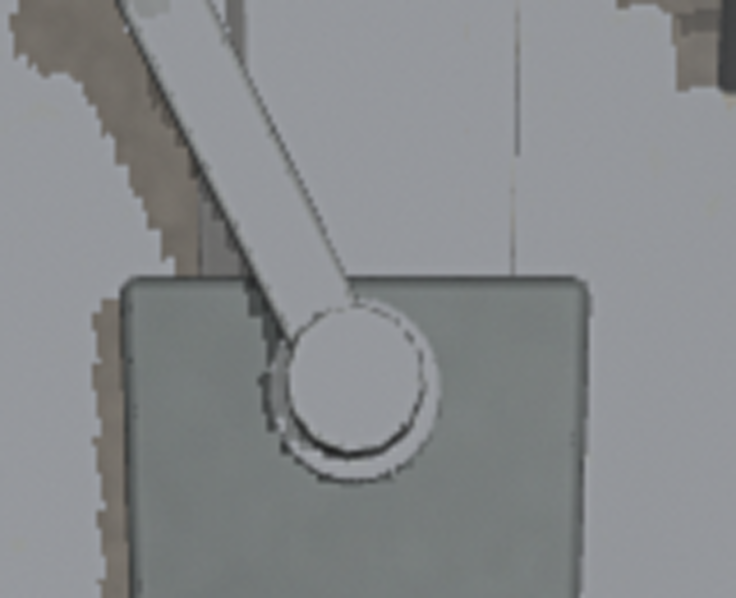

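View pics/e_c2.png

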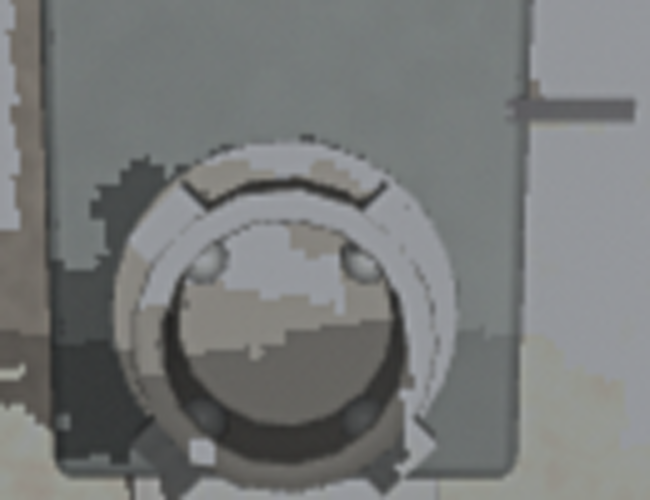

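```bash
python3 - <<'E'
from rig import *
from h import *
z=np.load("pics/e.npz");P=wparams(camera_params("wrist"),dict(tcp_rot=z["R"],position=z["p"]))
f=lambda x,y:(250+x/4.6,y/4.6)
g=lambda x,y:(270+x/5,120+y/5)
for a,b in (((115,0),(285,335)),((210,0),(350,290))):
    v=(ray(P,f(*a),.058)-ray(P,f(*b),.058))[:2];l=np.arctan2(v@xr,v@yr);print("lean",l,"theta",.45-l)
piv=ray(P,f(356,378),.064);c=ray(P,g(286,342),.084);t=ray(P,g(635,110),.041)
print(piv,c,t,(piv-c)[:2]@yr,(piv-c)[:2]@xr)
print("remaining",(np.array([.6241,.0979])-t[:2])@yr)
E
```

```text
lean -0.4949059188274023 theta 0.9449059188274023
lean -0.4841971630149559 theta 0.9341971630149559
[0.55321234 0.03143776 0.064     ] [ 0.54338217 -0.04788671  0.084     ] [ 0.60760078 -0.02099902  0.041     ] 0.07993121953078615 -6.03580825068423e-05
remaining 0.12002683791100345
```

Lever at 0.94, the cell is 80 mm from the pivot as specified, and 120.0 mm remains. I'll grip the cell and slide it.

```bash
python3 - <<'E'
from rig import *
from h import *
R=Rz(xr);c=np.array([.5434,-.0479])
movep([*c,.16],R)
t=move_l([*c,.077],feed=.12,until_force=8);print("touch",t,sense()["position"])
if not t:
    command_gripper(0.03,50);s=sense();print(s["finger_gap"],s["wrist_force"],s["position"])
    p=s["position"].copy()
    q=p.copy();q[:2]+=.1200*yr
    move_l(q,feed=.07);sleep(.3)
    s=sense();print(s["time_s"],s["finger_gap"],s["wrist_force"],(s["position"]-p)[:2]@yr,(s["position"]-p)[:2]@xr)
    im,d=camera("wrist");cv2.imwrite("pics/f_w.png",im[:,:,::-1]);np.savez("pics/f.npz",R=s["tcp_rot"],p=s["position"])
im,d=camera("top");cv2.imwrite("pics/f_top.png",cv2.resize(im[150:300,220:420,::-1],None,fx=4,fy=4,interpolation=cv2.INTER_CUBIC))
E
```

```text
touch False [ 0.54419786 -0.04819587  0.0778909 ]
0.04586852596054987 [-4.20403864  0.84363094  7.39271391] [ 0.54199818 -0.0476086   0.07757049]
13.75 0.045770276571902885 [ 1.15315145 -7.1081312   0.21238922] 0.11667888470436238 -0.0001654408089034361
```

View pics/f_w.png

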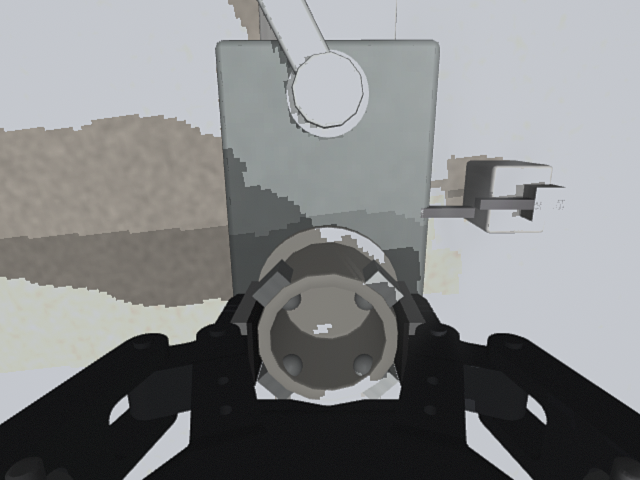

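View pics/f_top.png

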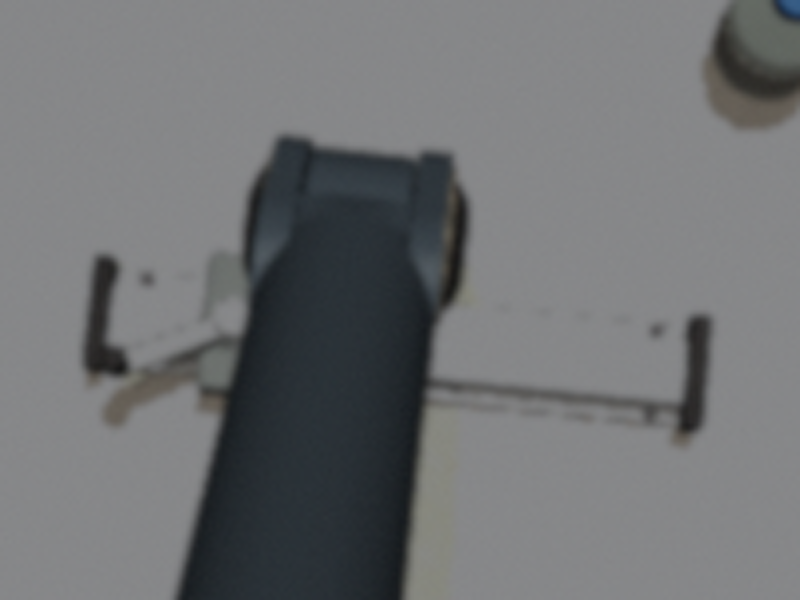

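The wrist view shows the carriage pointer at row 212 and the post pointer at row 204, about 3.3 mm short. That matches the 116.7 mm of travel, so I nudge it further.

```bash
python3 - <<'E'
from rig import *
from h import *
p=np.array([.54199818,-.0476086,.07757])
q=p.copy();q[:2]+=.1236*yr
move_l(q,feed=.03);sleep(.3)
s=sense();print(s["time_s"],s["finger_gap"],s["wrist_force"],(s["position"]-p)[:2]@yr)
im,d=camera("wrist");np.savez("pics/g.npz",R=s["tcp_rot"],p=s["position"])
cv2.imwrite("pics/g_w.png",cv2.resize(im[140:260,400:580,::-1],None,fx=4,fy=4,interpolation=cv2.INTER_CUBIC))
E
```

```text
14.4167 0.04579646706592684 [ 0.42451932 -6.4423162  -0.17723876] 0.12044804957738153
```

View pics/g_w.png

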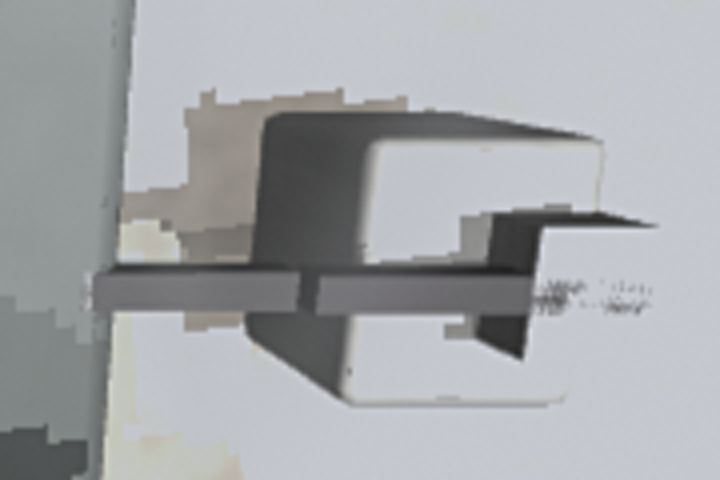

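The pointers are collinear in the crop (rows 292 and 294 at 4x, about 0.2 mm apart). I'll release and lock the lever.

```bash
python3 - <<'E'
from rig import *
from h import *
R=Rz(xr);piv=np.array([.5532,.0314])+.1204*yr
command_gripper(.085)
p=sense()["position"]
move_l([p[0],p[1],.15],feed=.2)
command_gripper(.05)
k=knobpos(piv,.94);print("k",k)
movep([*k,.15],R)
s=sense();im,d=camera("wrist");cv2.imwrite("pics/i_w.png",im[:,:,::-1])
print(s["position"])
t=move_l([*k,.087],feed=.12,until_force=8);print("touch",t,sense()["position"])
if not t:
    command_gripper(0.0,25);s=sense();print(s["finger_gap"],s["wrist_force"],s["position"])
    for th in np.linspace(.9,-.045,11):
        move_l([*knobpos(piv,th),.087],feed=.1)
    s=sense();print(s["time_s"],s["finger_gap"],s["wrist_force"],s["position"],knobpos(piv,-.045))
E
```

```text
k [0.54125962 0.22090862]
[0.54103682 0.22127533 0.14984397]
touch False [0.54185922 0.22043199 0.08735968]
0.014938048997854884 [-2.22468424 -0.29982977  4.15738784] [0.54132854 0.22142932 0.08772623]
20.4083 0.015355172128885541 [-1.61021412  3.69301715  4.208891  ] [0.61132494 0.21278895 0.08718982] [0.61161699 0.21195706]
```

View pics/i_w.png

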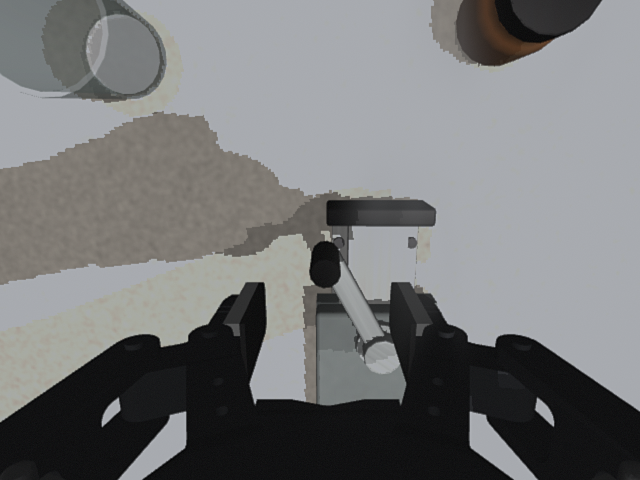

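The knob at (325,262) sat between the pads and was held through the arc. I'm releasing it, then checking lever, pointers and cell from above.

```bash
python3 - <<'E'
from rig import *
from h import *
R=Rz(xr);command_gripper(.045)
p=sense()["position"];move_l([p[0],p[1],.15],feed=.2)
command_gripper(.085)
c=np.array([.5583,.0717])
movep([*(c-.03*yr),.30],R);sleep(.2)
s=sense();im,d=camera("wrist")
cv2.imwrite("pics/j_w.png",im[:,:,::-1]); np.savez("pics/j.npz",R=s["tcp_rot"],p=s["position"])
print(s["time_s"],s["position"])
a=im[:,:,::-1]
cv2.imwrite('pics/j_c.png',cv2.resize(a[10:210,250:440],None,fx=3,fy=3,interpolation=cv2.INTER_CUBIC))
E
```

```text
22.8667 [0.55452246 0.04357323 0.29863304]
```

View pics/j_c.png

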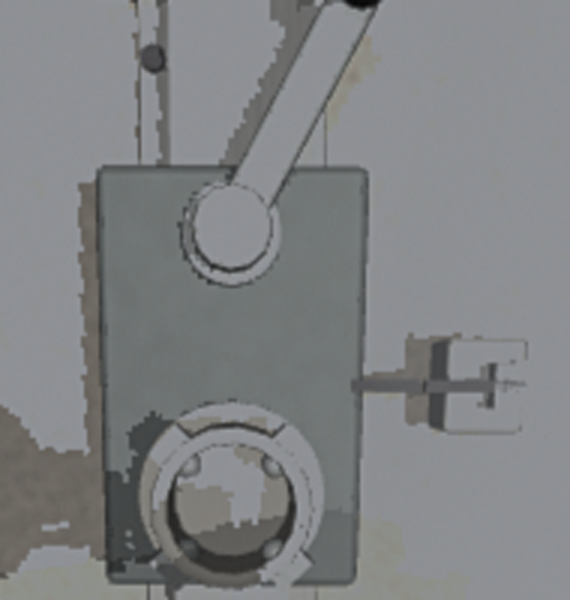

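Compute lever angle, pointers and cell, then view the cover from above its rest.

```bash
python3 - <<'E'
from rig import *
from h import *
z=np.load("pics/j.npz");P=wparams(camera_params("wrist"),dict(tcp_rot=z["R"],position=z["p"]))
f=lambda x,y:(250+x/3,10+y/3)
for a,b in (((322,10),(230,182)),((372,15),(272,205))):
    v=(ray(P,f(*a),.058)-ray(P,f(*b),.058))[:2];l=np.arctan2(v@xr,v@yr);print("theta",.45-l)
print("piv",ray(P,f(233,228),.064),"cell",ray(P,f(232,507),.084))
print("dptr",(ray(P,f(440,384),.041)-ray(P,f(400,384),.041))[:2]@yr)
movep([.43,-.33,.27],Rz(np.array([1.,0])))
s=sense();im,d=camera("wrist")
cv2.imwrite("pics/k_w.png",im[:,:,::-1]); np.savez("pics/k.npz",R=s["tcp_rot"],p=s["position"])
print(s["time_s"],s["position"],s["joint_pos"])
E
```

```text
theta -0.07166047977838591
theta -0.055191135303787886
piv [0.56806188 0.14990043 0.064     ] cell [0.55824006 0.07160938 0.084     ]
dptr 3.5154298372282274e-05
24.375 [ 0.43108103 -0.32891039  0.26990937] [-0.1241418   0.31106672  0.87873205  1.86974594 -0.27029548  1.08505127
  0.86131211]
```

View pics/k_w.png

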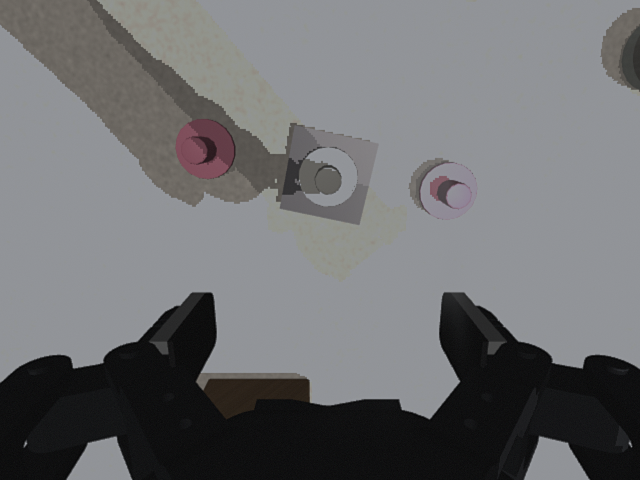

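The lever is at its locked stop, the pointers differ by about 0 mm, and the cell is at (0.558,0.0715). In view: the white cover in the rest at (327,178), pink ones at (205,150) and (448,190). I'm measuring its flange and knob.

```bash
python3 - <<'E'
import cv2
a=cv2.imread('pics/k_w.png')
cv2.imwrite('pics/k_c.png',cv2.resize(a[115:235,270:390],None,fx=5,fy=5,interpolation=cv2.INTER_CUBIC))
E
```

```text
(no output)
```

View pics/k_c.png

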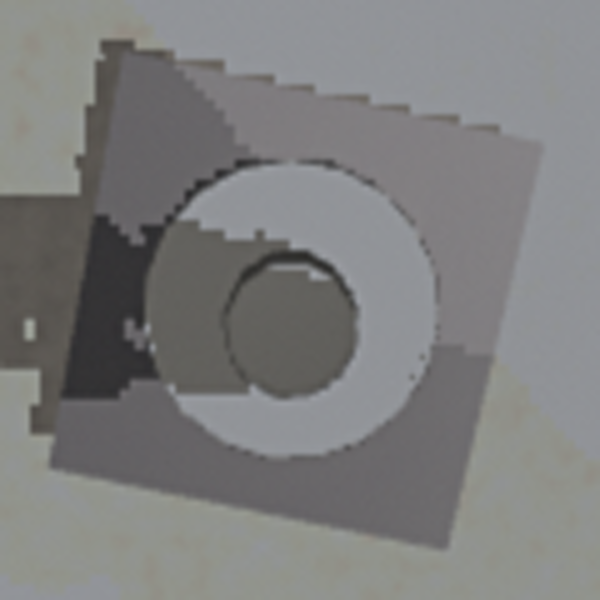

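```bash
python3 - <<'E'
from rig import *
from h import *
z=np.load("pics/k.npz");P=wparams(camera_params("wrist"),dict(tcp_rot=z["R"],position=z["p"]))
g=lambda x,y:(270+x/5,115+y/5)
a=ray(P,g(292.5,308),.032);b=ray(P,g(291.5,330),.062);print(a,b)
k=(a+b)[:2]/2
R=Rz(np.array([1.,0]))
command_gripper(.055)
movep([*k,.14],R)
t=move_l([*k,.061],feed=.1,until_force=8);s=sense();print("touch",t,s["position"],s["wrist_force"])
if not t:
    command_gripper(0.0,90);s=sense();print(s["finger_gap"],s["wrist_force"],s["position"])
    p=s["position"]
    move_l([p[0],p[1],.20],feed=.12);sleep(.2)
    s=sense();print(s["time_s"],s["finger_gap"],s["wrist_force"],s["position"])
    im,d=camera("wrist");cv2.imwrite("pics/l_w.png",im[:,:,::-1])
    im,d=camera("side");cv2.imwrite("pics/l_s.png",im[:,:,::-1])
E
```

```text
[ 0.43294648 -0.30072591  0.032     ] [ 0.43265232 -0.30136025  0.062     ]
touch False [ 0.43312429 -0.30150738  0.06150327] [-0.57201018 -0.70836888  0.0936676 ]
0.021416613920154873 [-0.51983926  1.90528362  4.9883864 ] [ 0.43315968 -0.30122159  0.06187323]
28.275 0.021424071884270295 [ 0.02825599  0.04896187 -0.13845517] [ 0.43287968 -0.30112897  0.19946745]
```

View pics/l_w.png

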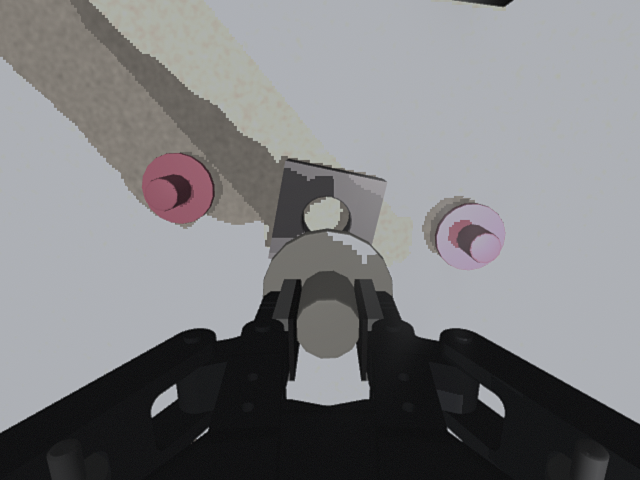

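View pics/l_s.png

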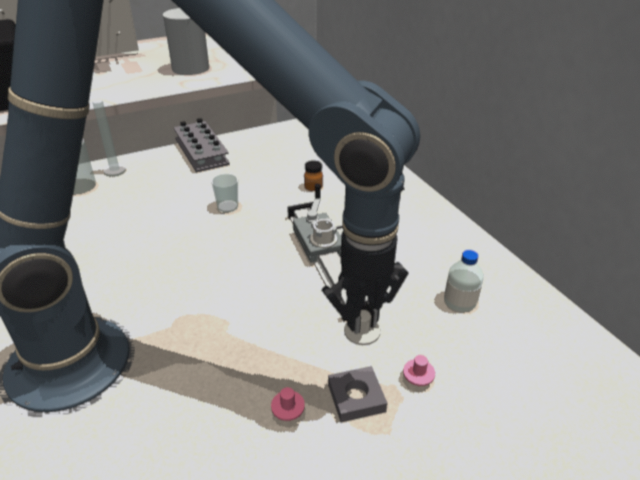

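The white cover is held by the knob at (328,328) and hangs level, and the rest is empty. I'm checking its offset from the TCP, then moving over the cell.

```bash
python3 - <<'E'
from rig import *
from h import *
C=camera_params("wrist");T=np.linalg.inv(C["tool_from_camera"])
for dy in (-.004,-.002,0,.002,.004):
    c=C["K"]@(T@[0,dy,0,1])[:3];print(dy,c[:2]/c[2])
R=Rz(xr)
movep([.5582,.0714,.20],R)
s=sense();im,d=camera("wrist");cv2.imwrite("pics/m_w.png",im[:,:,::-1]);print(s["time_s"],s["position"],s["wrist_force"])
im,d=camera("side");cv2.imwrite("pics/m_s.png",cv2.resize(im[120:320,220:440,::-1],None,fx=3,fy=3,interpolation=cv2.INTER_CUBIC))
E
```

```text
-0.004 [325.71602477 340.11123752]
-0.002 [325.70992944 335.00531213]
0 [325.70378589 329.85899606]
0.002 [325.69759355 324.67180814]
0.004 [325.69135183 319.44325953]
29.8333 [0.55819188 0.06959808 0.20022031] [ 0.01716881 -1.09463969 -0.2609529 ]
```

View pics/m_w.png

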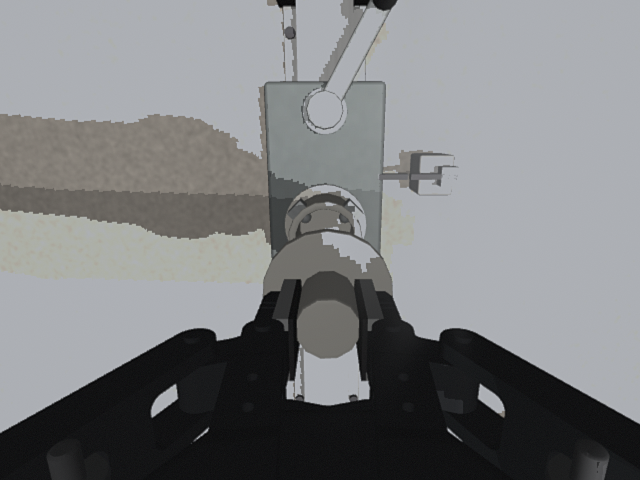

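View pics/m_s.png

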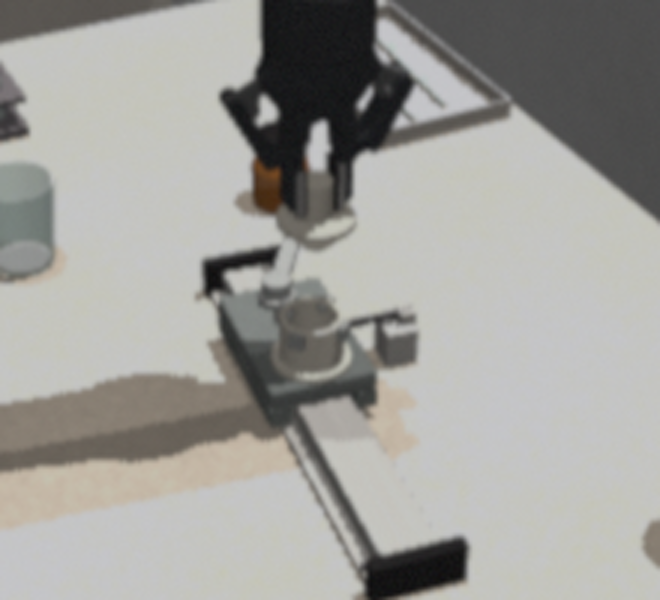

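The cover is above the cell. A bias check: the gripped cell and the gripped knob both say the wrist camera reads about 1 mm too far in +x, so I aim at (0.557,0.071). I'll descend in steps while watching the force.

```bash
python3 - <<'E'
from rig import *
from h import *
R=Rz(xr);c=[.5569,.0710]
move_l([*c,.145],feed=.15);sleep(.3)
s=sense();print(s["position"],s["wrist_force"])
for zz in np.arange(.132,.1195,-.0015):
    t=move_l([*c,zz],feed=.03,until_force=26);s=sense()
    print(round(zz,4),t,s["position"].round(4),s["wrist_force"].round(1),round(s["time_s"],2),round(s["finger_gap"],4))
    if t: break
E
```

```text
[0.55738101 0.07107356 0.14577388] [-0.38575553 -0.22629749 -0.4622511 ]
0.132 False [0.5569 0.0709 0.1318] [ 0.1 -0.3 -0.6] 31.33 0.0216
0.1305 False [0.5569 0.071  0.1305] [-0.2 -0.1 -0.1] 31.58 0.0215
0.129 False [0.5569 0.0711 0.129 ] [-0.1  0.5 -1.5] 31.83 0.0213
0.1275 False [0.5573 0.071  0.1281] [-0.7 -0.1  4.6] 32.08 0.0215
0.126 False [0.5579 0.071  0.127 ] [-0.9  0.2  6. ] 32.33 0.0214
0.1245 False [0.5578 0.071  0.1248] [1.1 0.7 1.6] 32.58 0.0214
0.123 False [0.5562 0.0708 0.1219] [ 1.  -0.7 -7. ] 32.83 0.0213
0.1215 False [0.5563 0.0712 0.1209] [ 1.4 -0.6 -5.9] 33.08 0.0216
0.12 False [0.5568 0.0709 0.1202] [-0.2  0.2 -0.8] 33.33 0.0215
```

It made contact at 0.1285 (9 mm high) and snapped at about 0.123. Now I press to about 11 N.

```bash
python3 - <<'E'
from rig import *
from h import *
c=[.5569,.0710]
for zz in np.arange(.119,.108,-.001):
    move_l([*c,zz],feed=.03);sleep(.25);s=sense()
    print(round(zz,4),s["position"].round(4),s["wrist_force"].round(1),round(s["time_s"],2))
    if s["wrist_force"][2]>10.5: break
sleep(.6);s=sense();print(s["wrist_force"],s["position"],s["ft_torque"],s["time_s"])
im,d=camera("side");cv2.imwrite("pics/n_s.png",cv2.resize(im[170:290,250:400,::-1],None,fx=5,fy=5,interpolation=cv2.INTER_CUBIC))
im,d=camera("wrist");cv2.imwrite("pics/n_w.png",im[:,:,::-1])
E
```

```text
0.119 [0.557  0.0709 0.1199] [-2.  -0.2  6.2] 33.83
0.118 [0.5571 0.0709 0.1198] [-4.1  0.2 13.4] 34.33
[-4.93939093 -0.21923605 13.79182491] [0.55706697 0.07088572 0.11983171] [0.0567393  1.01377094 0.03428773] 34.9333
```

View pics/n_s.png

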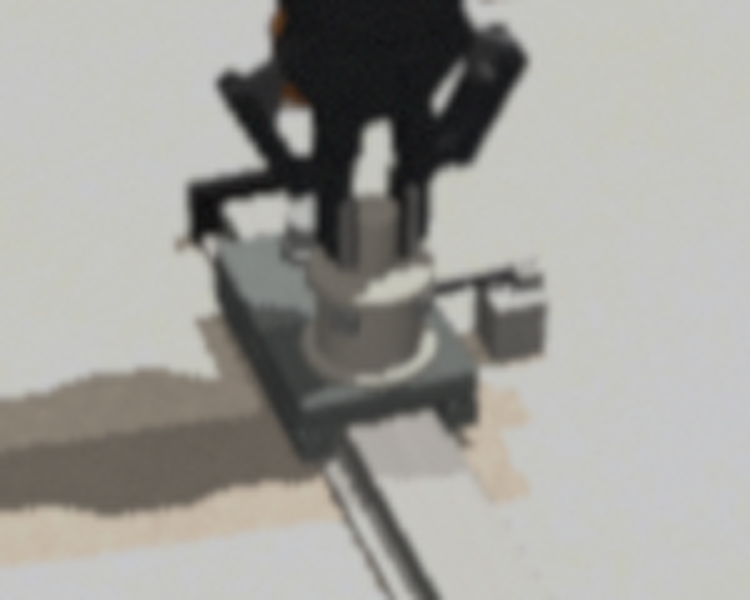

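View pics/n_w.png

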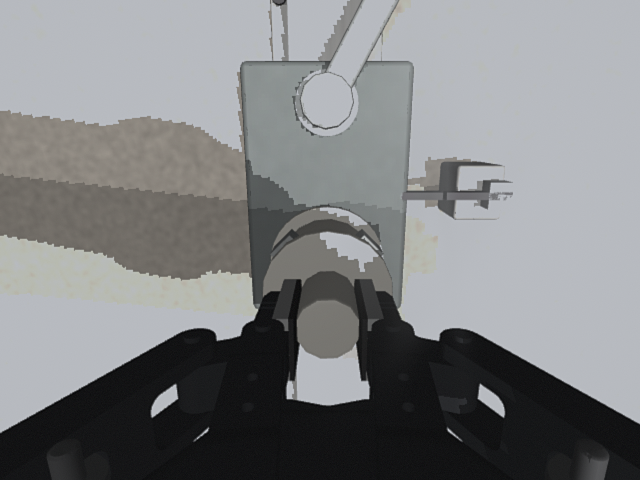

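The flange sits flush on the cell. The TCP stopped rigidly at 0.1198 (0.1197 expected) with a steady 13.8 N, the pointers are in line at row 195, and the lever is locked. I'm handing in.

```bash
python3 - <<'E'
from rig import *
finish_job()
s=sense();print(s["wrist_force"],s["position"],s["finger_gap"],s["time_s"])
E
```

```text
the job is handed in; nothing more can be done
the job is handed in; nothing more can be done
```

The job is handed in: the cover is snapped home on the cell and was still held and pressed down at hand-in. It took about 35 s of the 72 s allowed.

- **Lever and carriage:** I swung the lever open to about 0.94 rad and slid the carriage 120 mm by the cell. The first slide stopped 3.3 mm short, so I nudged it on. I then swung the lever back to its locked stop; the picture gave about -0.06 rad. The pointers were in line to within 0.5 mm after locking and still looked in line in the last wrist picture.
- **Cover:** I took the white cover from the grey rest by its knob and pressed it onto the cell. It first touched 9 mm high and snapped about 4–5 mm above the rim. It then stopped rigidly at a tool height of 0.1198 m, against 0.1197 m expected for flush on the rim. The last force reading was a steady 13.8 N down, with about 5 N sideways.
- **Disagreements:** The wrist camera read about 1 mm too far in +x compared with where the gripper closed on the cell and the knob. I corrected the aim for it.
- **Not checked:** I did not measure the bystanders' positions at the end; no touch was seen or felt on the way. The state could no longer be read after the hand-in.

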